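# Sweep the round foot pads through the tray's gate

### The arm

A 6-joint arm with a two-finger parallel gripper is mounted at the origin on the work surface. World frame = base frame: x ahead of the robot, y to its left, z up, the work surface at z = 0. Lengths are in m, angles in degrees, forces in N, time in s.
With the tool pointing down it reaches from about 0.4 to 0.825 m from the base axis. Payload 7 kg.
Tool frame: the origin (TCP) lies at the very end of the fingers, on their centre line; the grasp point (between the pads) lies 19 mm behind it; x points along the fingers, z is the direction in which the jaws open and shut, and the axes are right-handed (so a half turn about x gives the same grasp; the last joint's range is limited). The gripper opens to 88 mm and grips with 3 to 60 N. Pads are 19 mm wide; open, the fingers measure 130 mm over their backs; the gripper's body (78 mm by 193 mm) begins 47 mm behind the grasp point.
Start: joints at [89.502, 20.546, 0.682, 0, -70.136, -16.507], TCP at [0.197, 0.645, 0.227] pointing down, gripper open.
Joint ranges: [-176.03, 176.03], [-82.01, 121.73], [-58.28, 71.71], [-173.87, 95.51], [-174.79, -0.11], [-173.66, 173.66]. Speed limits (degrees/s): [136.94, 136.94, 172.46, 180, 180, 180].

### API

Orientations are given as [roll, pitch, yaw] about the fixed x, y, z axes, in that order (R = Rz(yaw) Ry(pitch) Rx(roll)).
In Python, from plant import * gives the robot as it stands.
- The arm moves only by the tool arm_command, never from a script. Its argument "commands" is one flat list of numbers, 5 for each row, row after row: the shift along the tool's x, y, z in mm, then the turn about the tool's x in degrees, then the opening in per cent of the stroke, from 0 (shut) to 100 (fully open). A call has 1 to 5 rows; each row shifts and turns the pose as measured when the row begins, along the tool's axes as they then stand; what a row does not reach is not made up. A row lasts 1/8 s, in which the tool goes at most 62.5 mm and 10.7 degrees, less where a joint would pass 70% of its speed; a pose out of reach is approached as far as the arm can. A call is refused whole if a number of a shift passes 62.5 or a number of a turn 10.7, either way. A call with a gripper value outside its range is refused whole. The fingers move at their own pace and stop on an object; the grip force is fixed at half the most. Time passes only in rows, so rows that do not move let the fingers close. It gives the time, the measured TCP pose, the force and the opening at its end, in the units of the state.
- get_obs(): the state, without advancing time (a new reading comes with each control period).
- snapshot(name): name is "scene" or "top" or "wrist"; returns a dict with "frame" (480x640x3 uint8, blue, green, red), "fov_y" (degrees; the focal length in pixels is half the picture's height over the tangent of half this angle, whatever the lens; pixels are square), "cx", "cy" (the principal point, pixels), "world_to_cam" (4x4, takes a point from world to camera coordinates). Camera axes: x right, y up, looking along -z (the intrinsics and any distortion apply to the point x, -y, -z); pixel columns grow to the right and rows downward; lengths in m; the calibration is good to about 2 mm. A picture is of the moment at which its call begins. There is no depth.
- close_job(): hands the job in, once; it reports no verdict.
The state is a dict: "clock": time; "joint_pos": joint angles; "qvel": joint speeds; "tau": joint torques, N m; "tool_pos": TCP position; "orientation": TCP orientation; "force": force on the tool from outside, world axes, zero at the start; "moment": the same for the moment, N m; "opening": finger opening in m.
Only numpy, scipy, OpenCV 4.12 (cv2) and the standard library are available. Lean on these libraries where they do the work, as an engineer would, in place of code of your own. Each camera call takes 0.05 s, during which the arm holds its last target. There are 200 camera calls.

### The job

Clear the counting tray of its three round steel foot pads: with the fingertips push them along the tray floor, one after another, through the narrow gate in the tray's wall so that each drops into the slot behind it. Only push them, do not pick them up, and leave the square pad and the stamp standing in the tray, and everything on the table, where they are.

Things in the scene. Friction and masses are not known exactly. Their poses are not given: they have to be found in the camera images.
- tray: fixed pale wooden counting tray; origin on the table under its work floor, z up, y towards the gate. The floor's top is 70 mm above the table and spans x -115 to 115 mm, y -125 to 100 mm, within rims 6 mm thick that rise 14 mm above it. The rim at y = 100 mm has one gate, 42 mm wide, centred on x = 0
- gate (a point): middle of the gate (tray x 0, y 100 mm), 70 mm above the table, in the plane of the rim's inner face; axes as the tray's. The work floor ends exactly here: a pad pushed until its centre is past this edge tips and falls into the slot
- slot (a point): middle of the slot's bottom (tray x 0, y 125 mm), 6 mm above the table. The slot is a straight open-topped well behind the gate, 42 mm wide, 50 mm long in the tray's y; its walls (the end one and the +x one clear plastic) rise to 84 mm above the table
- pad_a: one of three identical plain round steel foot pads (solid discs) 32 mm across and 12 mm thick, about 70 g, lying flat on the tray floor with a small dark dot in its top; origin at its centre (6 mm above the tray floor at the start)
- pad_b: one of three identical plain round steel foot pads (solid discs) 32 mm across and 12 mm thick, about 70 g, lying flat on the tray floor with a small dark dot in its top; origin at its centre (6 mm above the tray floor at the start)
- pad_c: one of three identical plain round steel foot pads (solid discs) 32 mm across and 12 mm thick, about 70 g, lying flat on the tray floor with a small dark dot in its top; origin at its centre (6 mm above the tray floor at the start)
- square_pad: plain square steel pad 32 x 32 x 12 mm lying flat on the tray floor beside the gate; origin at its centre; to be left where it is
- stamp: rubber stamp standing on the tray floor beside the gate: black base 34 x 26 x 14 mm, turned wooden handle 22 mm across, 48 mm tall in all; origin at the centre of its underside; to be left where it is
- mug: white mug on the table, 80 mm across, 90 mm tall; origin under its centre; a bystander
- tape_roll: cardboard-coloured tape roll lying flat on the table, 90 mm across, 45 mm tall; origin under its centre; a bystander
- glue: white glue bottle with a red cap on the table, 44 mm across, 110 mm tall; origin under its centre; a bystander
- stapler: black stapler on the table, 150 mm long along its x, 47 mm tall; origin under its centre; a bystander

How it is judged (in metres and radians):
On the way, in this order (a step that is already met when the one before it is completed fails the run):
1. a first round pad has dropped into the slot (((z of pad_a in the frame of tray below 0.055 m and y of pad_a in the frame of tray between 0.098 and 0.152 m and x of pad_a in the frame of tray between -0.023 and 0.023 m) or (z of pad_b in the frame of tray below 0.055 m and y of pad_b in the frame of tray between 0.098 and 0.152 m and x of pad_b in the frame of tray between -0.023 and 0.023 m) or (z of pad_c in the frame of tray below 0.055 m and y of pad_c in the frame of tray between 0.098 and 0.152 m and x of pad_c in the frame of tray between -0.023 and 0.023 m))), for 0.1 s.
2. a second round pad has dropped into the slot ((((z of pad_a in the frame of tray below 0.055 m and y of pad_a in the frame of tray between 0.098 and 0.152 m and x of pad_a in the frame of tray between -0.023 and 0.023 m) and (z of pad_b in the frame of tray below 0.055 m and y of pad_b in the frame of tray between 0.098 and 0.152 m and x of pad_b in the frame of tray between -0.023 and 0.023 m)) or ((z of pad_a in the frame of tray below 0.055 m and y of pad_a in the frame of tray between 0.098 and 0.152 m and x of pad_a in the frame of tray between -0.023 and 0.023 m) and (z of pad_c in the frame of tray below 0.055 m and y of pad_c in the frame of tray between 0.098 and 0.152 m and x of pad_c in the frame of tray between -0.023 and 0.023 m)) or ((z of pad_b in the frame of tray below 0.055 m and y of pad_b in the frame of tray between 0.098 and 0.152 m and x of pad_b in the frame of tray between -0.023 and 0.023 m) and (z of pad_c in the frame of tray below 0.055 m and y of pad_c in the frame of tray between 0.098 and 0.152 m and x of pad_c in the frame of tray between -0.023 and 0.023 m)))), for 0.1 s.
3. the third round pad has dropped into the slot (z of each of pad_a, pad_b, pad_c in the frame of tray below 0.055 m and y of pad_a in the frame of tray between 0.098 and 0.152 m and x of pad_a in the frame of tray between -0.023 and 0.023 m and y of pad_b in the frame of tray between 0.098 and 0.152 m and x of pad_b in the frame of tray between -0.023 and 0.023 m and y of pad_c in the frame of tray between 0.098 and 0.152 m and x of pad_c in the frame of tray between -0.023 and 0.023 m), for 0.1 s.
At the end, for the whole second after the job is handed in: all three round pads lie at rest in the slot behind the gate, each with its centre at least 15 mm below the level of the work floor; the square pad and the stamp are within 15 mm of where they stood, and the mug, tape roll, glue and stapler within 30 mm (all of step 3 and linear speed of each of pad_a, pad_b, pad_c below 0.03 m/s and distance of each of square_pad, stamp from where it was at the start of the episode below 0.015 m and distance of each of mug, tape_roll, glue, stapler from where it was at the start of the episode below 0.03 m); the robot touches nothing.
It fails at once if a round pad was lifted more than 12 mm off the tray floor (height (world z) of any of pad_a, pad_b, pad_c above 0.088 m).
It fails at once if the square pad or the stamp was moved more than 15 mm (distance of any of square_pad, stamp from where it was at the start of the episode above 0.015 m).
It fails at once if something standing on the table was moved more than 30 mm (distance of any of mug, tape_roll, glue, stapler from where it was at the start of the episode above 0.03 m).
It also fails if it takes over 61 s, if anything falls off the work surface, if the arm or the gripper's body presses on something with over 40 N, if the wrist force passes 120 N, or if a joint passes its speed limit or range.

## Working session

There is one attempt and no reset: what is moved stays moved. The work goes in short steps, Python scripts to look and compute and a tool call to move; the robot and the scene stay as the last step left them, time stands still between calls to the robot, and variables do not carry over. Pictures are saved under pics/ and viewed, about 8 in all and at most 12, crops included, and the job is handed in when it is done.

Besides the shell and the picture viewer there is one more tool, called after ">>>" as name(argument=value, ...), one argument or row to a line, values as JSON. arm_command: Moves the arm, as the interface text tells. Its arguments: {"type":"object","properties":{"commands":{"type":"array"}},"required":["commands"]}

```bash
ls; mkdir -p pics; python3 - <<'E'
from plant import *
import cv2
o=get_obs();print({k:o[k] for k in('clock','tool_pos','orientation','force','opening')})
for n in('scene','top'):
    s=snapshot(n);cv2.imwrite(f'pics/{n}0.png',s['frame']);print(n,s['fov_y'],s['cx'],s['cy'],s['world_to_cam'],[k for k in s])
E
```

```text
pics
{'clock': 0.0, 'tool_pos': array([0.19726447, 0.6450121 , 0.2256119 ]), 'orientation': array([   4.13248111,   89.90391778, -102.87968947]), 'force': array([-0.46504234,  0.41996987,  0.15528666]), 'opening': 0.08763166694910725}
scene 48.78972939905074 324.65989431618226 232.60993611256015 [[ 0.26920109  0.96307914 -0.00305668 -0.11249657]
 [-0.71051501  0.20074463  0.67444052  0.34743567]
 [ 0.65015321 -0.17938831  0.73832286 -1.81540358]
 [ 0.          0.          0.          1.        ]] ['frame', 'fov_y', 'cx', 'cy', 'world_to_cam']
top 42.99798999054148 322.7683560933851 235.7150832432661 [[-0.00697279 -0.99981007 -0.01819889 -0.0025783 ]
 [ 0.99517135 -0.00871998  0.09776471 -0.54804087]
 [-0.09790483 -0.01742932  0.99504315 -1.26381935]
 [ 0.          0.          0.          1.        ]] ['frame', 'fov_y', 'cx', 'cy', 'world_to_cam']
```

View pics/top0.png

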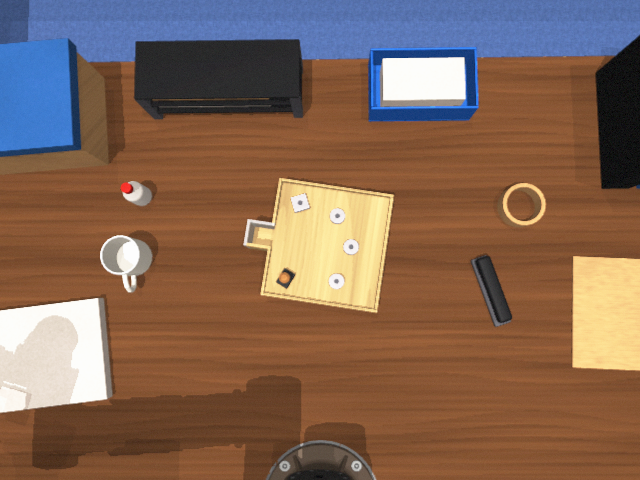

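View pics/scene0.png

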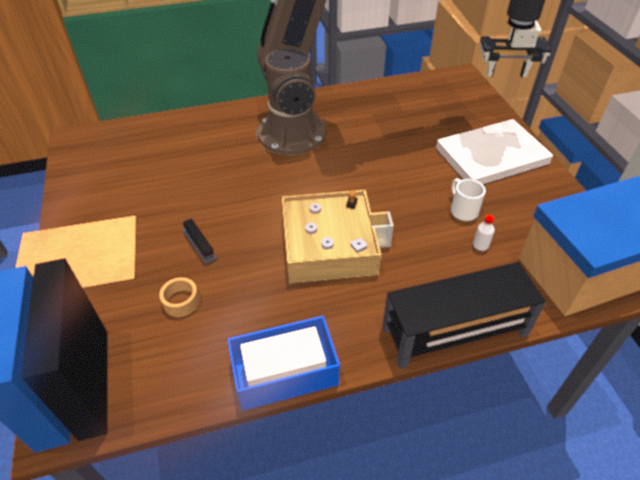

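The top view shows the tray with outer corners near (281,179), (393,195), (377,311) and (262,294). The gate and slot are on the left at (258,235). The round pads are at (337,216), (351,247) and (337,281), the square pad at (300,203) and the stamp at (286,279). The scene view agrees, with the arm well clear of the tray.

```bash
cat > h.py <<'E'
import numpy as np,cv2
def ray(s,uv,z):
    "pixel -> world point on plane z"
    f=240/np.tan(np.radians(s['fov_y']/2));M=np.array(s['world_to_cam']);R=M[:3,:3];c=-R.T@M[:3,3]
    d=R.T@np.array([(uv[0]-s['cx'])/f,-(uv[1]-s['cy'])/f,-1]);return c+d*(z-c[2])/d[2]
def pix(s,P):
    f=240/np.tan(np.radians(s['fov_y']/2));M=np.array(s['world_to_cam'])
    q=M[:3,:3]@np.array(P)+M[:3,3];return np.array([s['cx']-f*q[0]/q[2],s['cy']+f*q[1]/q[2]])
E
python3 - <<'E'
from plant import *
from h import *
s=snapshot('top')
im=s['frame'];x0,y0=240,170
cv2.imwrite('pics/crop1.png',cv2.resize(im[y0:y0+150,x0:x0+165],None,fx=4.8,fy=4,interpolation=cv2.INTER_CUBIC) if 0 else cv2.resize(im[y0:y0+150,x0:x0+165],None,fx=4,fy=4,interpolation=cv2.INTER_CUBIC))
for n,p in dict(c1=(281,179),c2=(393,195),c3=(377,311),c4=(262,294)).items(): print(n,ray(s,p,.084).round(4))
for n,p in dict(A=(337,216),B=(351,247),C=(337,281),sq=(300,203)).items(): print(n,ray(s,p,.082).round(4))
E
```

```text
c1 [0.6597 0.0767 0.084 ]
c2 [ 0.6243 -0.1513  0.084 ]
c3 [ 0.3904 -0.1151  0.084 ]
c4 [0.4258 0.115  0.084 ]
A [ 0.5826 -0.0371  0.082 ]
B [ 0.5191 -0.0648  0.082 ]
C [ 0.4508 -0.0359  0.082 ]
sq [0.61   0.0381 0.082 ]
```

View pics/crop1.png

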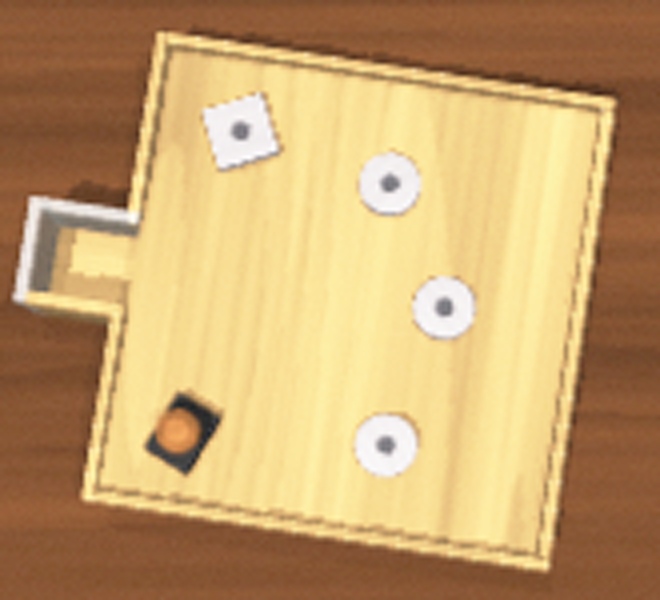

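```bash
cat >> h.py <<'E'
from scipy.spatial.transform import Rotation as Ro
from scipy.optimize import least_squares
T=np.array([0.,0,0])
try: T=np.load('tray.npy')
except Exception: pass
def t2w(p): c,s=np.cos(T[2]),np.sin(T[2]);return np.array([T[0]+c*p[0]-s*p[1],T[1]+s*p[0]+c*p[1]])
def w2t(p): c,s=np.cos(T[2]),np.sin(T[2]);d=np.array(p[:2])-T[:2];return np.array([c*d[0]+s*d[1],-s*d[0]+c*d[1]])
def tool(o):
    "TCP in tray mm, z mm, push heading (tool y axis or its opposite, deg left of tray y), R"
    R=Ro.from_euler('xyz',o['orientation'],degrees=True).as_matrix()
    y=R[:,1];h=np.degrees(np.arctan2(y[1],y[0])-T[2])-90
    return w2t(o['tool_pos'])*1000,o['tool_pos'][2]*1000,(h+180)%360-180,R
E
python3 - <<'E'
from plant import *
from h import *
import h
s=snapshot('top')
C=[(280,178),(394,195),(377,312.5),(260.75,295)]
W=np.array([ray(s,(u-.4,v-.4),.084)[:2] for u,v in C])
M=np.array([(121,106),(121,-131),(-121,-131),(-121,106)])/1000
def f(q):
    h.T=q;return np.ravel([h.t2w(m)-w for m,w in zip(M,W)])
r=least_squares(f,[.52,-.02,-.15]);h.T=r.x;np.save('tray.npy',r.x);print(r.x,np.degrees(r.x[2]),r.fun.round(4))
for n,p,z in [('A',(337.25,216),.082),('B',(351,246.75),.082),('C',(336.25,281.25),.082),('sq',(300,202.75),.082),('stamp',(285.75,278.25),.084),('gateL',(274,223.5),.084),('gateR',(270,248.5),.084)]:
    w=ray(s,(p[0]-.4,p[1]-.4),z);print(n,w.round(4),(h.w2t(w)*1000).round(1))
o=get_obs();print(h.tool(o),o['joint_pos'])
E
```

```text
[ 0.52712802 -0.00487378 -0.15920302] -9.121661191450647 [ 0.0008  0.001   0.0007 -0.0009 -0.0013 -0.0007 -0.0002  0.0006]
A [ 0.5834 -0.0368  0.082 ] [ 60.6 -22.6]
B [ 0.5205 -0.064   0.082 ] [  2.8 -59.4]
C [ 0.4511 -0.0335  0.082 ] [-70.5 -40.4]
sq [0.6114 0.0389 0.082 ] [76.2 56.6]
stamp [0.4578 0.068  0.084 ] [-80.  61.]
gateL [0.569  0.0918 0.084 ] [ 26.  102.1]
gateR [0.5181 0.0999 0.084 ] [-25.5 102. ]
(array([-428.66279895,  589.57423345]), np.float64(225.96701989761303), np.float64(-97.88429506290174), array([[-1.75577814e-04,  9.56274349e-01, -2.92471091e-01],
       [-1.01726534e-03, -2.92471115e-01, -9.56273817e-01],
       [-9.99999467e-01,  1.29620235e-04,  1.02413619e-03]])) [ 8.95020136e+01  2.05764652e+01  6.52729966e-01 -1.01573352e-02
 -7.01346353e+01 -1.65045172e+01]
```

```bash
cat >> h.py <<'E'
def theta(o): return (tool(o)[2]+180+180)%360-180   # push heading (-tool y), deg left of tray y
def plan(o,*legs):
    "legs: (x,y,z mm of TCP in tray, theta deg, rows, opening%)"
    p,z,_,_=tool(o);th=theta(o);P=np.array([*p,z]);print('at',P.round(1),'th',round(th,1),'t',round(o['clock'],2),'F',o['force'].round(1),'open',round(o['opening']*1e3,1))
    for x,y,zz,t2,n,op in legs:
        d=(np.array([x,y,zz])-P)/n;dt=(t2-th)/n
        for i in range(n):
            a=np.radians(th);f=np.array([-np.sin(a),np.cos(a)]);r=np.array([np.cos(a),np.sin(a)])
            print([round(float(v),1) for v in(-d[2],-d[:2]@f,-d[:2]@r,-dt,op)]);th+=dt
        P=np.array([x,y,zz]);print('-')
E
python3 - <<'E'
from plant import *
from h import *
plan(get_obs(),(3,-94,225,0,15,15))
E
```

```text
at [-428.7  589.6  226. ] th 82.1 t 0.2 F [0.8 0.5 0.3] open 87.8
[0.1, 34.8, 41.2, 5.5, 15.0]
[0.1, 38.5, 37.7, 5.5, 15.0]
[0.1, 41.9, 33.8, 5.5, 15.0]
[0.1, 45.0, 29.7, 5.5, 15.0]
[0.1, 47.6, 25.3, 5.5, 15.0]
[0.1, 49.8, 20.6, 5.5, 15.0]
[0.1, 51.5, 15.8, 5.5, 15.0]
[0.1, 52.8, 10.8, 5.5, 15.0]
[0.1, 53.6, 5.7, 5.5, 15.0]
[0.1, 53.9, 0.5, 5.5, 15.0]
[0.1, 53.7, -4.6, 5.5, 15.0]
[0.1, 53.0, -9.7, 5.5, 15.0]
[0.1, 51.8, -14.7, 5.5, 15.0]
[0.1, 50.2, -19.6, 5.5, 15.0]
[0.1, 48.1, -24.3, 5.5, 15.0]
-
```

>>> arm_command(
  commands=[0,35,41,5.5,15,0,38.5,37.5,5.5,15,0,42,34,5.5,15,0,45,29.5,5.5,15,0,47.5,25,5.5,15],
)

```text
clock: 0.82
tool_pos: [0.3034, 0.3924, 0.2238]
orientation: [41.6, 89.8, -93.5]
force: [0.4, 1.1, 1.1]
opening: 0.0432
```

```bash
python3 - <<'E'
from plant import *
from h import *
plan(get_obs(),(3,-94,225,0,10,15))
E
```

```text
at [-283.8  356.8  223.8] th 54.0 t 0.82 F [0.4 1.1 1.1] open 43.2
[-0.1, 49.7, 19.6, 5.4, 15.0]
[-0.1, 51.3, 14.8, 5.4, 15.0]
[-0.1, 52.5, 9.9, 5.4, 15.0]
[-0.1, 53.2, 5.0, 5.4, 15.0]
[-0.1, 53.4, -0.1, 5.4, 15.0]
[-0.1, 53.2, -5.1, 5.4, 15.0]
[-0.1, 52.5, -10.1, 5.4, 15.0]
[-0.1, 51.3, -15.0, 5.4, 15.0]
[-0.1, 49.7, -19.7, 5.4, 15.0]
[-0.1, 47.6, -24.3, 5.4, 15.0]
-
```

Tracking is good.

>>> arm_command(
  commands=[0,49.5,19.5,5.4,15,0,51.5,15,5.4,15,0,52.5,10,5.4,15,0,53,5,5.4,15,0,53.5,0,5.4,15],
)

```text
clock: 1.45
tool_pos: [0.4092, 0.1381, 0.2257]
orientation: [117.0, 89.9, -45.9]
force: [1.8, 0.0, 0.5]
opening: 0.013
```

>>> arm_command(
  commands=[0,53,-5,5.4,15,0,52.5,-10,5.4,15,0,51.5,-15,5.4,15,0,49.5,-19.5,5.4,15,0,47.5,-24,5.4,15],
)

```text
clock: 2.08
tool_pos: [0.5116, -0.1179, 0.2275]
orientation: [-169.2, 89.7, 0.0]
force: [0.8, 1.0, 0.8]
opening: 0.0132
```

```bash
python3 - <<'E'
from plant import *
from h import *
plan(get_obs(),(3,-94,120,0,2,15),(3,-94,76,0,3,15))
s=snapshot('wrist');cv2.imwrite('pics/w1.png',s['frame'])
E
```

```text
at [   2.5 -114.1  227.5] th -1.6 t 2.08 F [0.8 1.  0.8] open 13.2
[53.8, -10.0, 0.1, -0.8, 15.0]
[53.8, -10.0, -0.1, -0.8, 15.0]
-
[14.7, 0.0, 0.0, -0.0, 15.0]
[14.7, 0.0, 0.0, -0.0, 15.0]
[14.7, 0.0, 0.0, -0.0, 15.0]
-
```

View pics/w1.png

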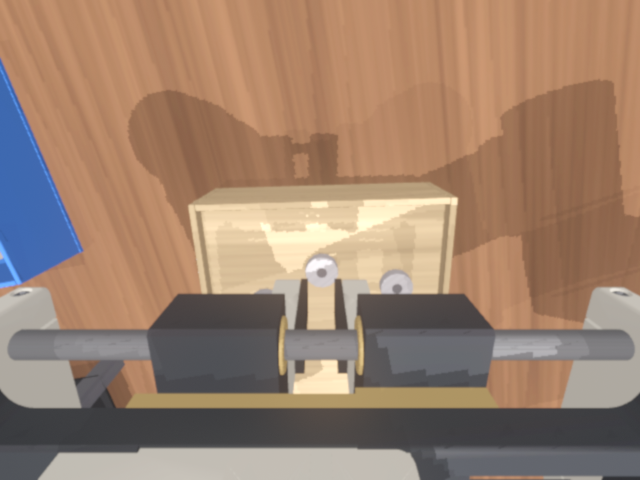

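The wrist view shows pad B at (322,270), centred between the fingers at (300,290) and (345,290). Pad C is at (396,286) and pad A is partly hidden at (265,295), which fits the measured layout.

>>> arm_command(
  commands=[50,-9,0,-0.8,15,50,-9,0,-0.8,15,15,0,0,0,15,15,0,0,0,15,10,0,0,0,15],
)

```text
clock: 2.75
tool_pos: [0.5181, -0.1078, 0.0833]
orientation: [169.6, 89.6, -20.3]
force: [-0.3, -0.4, -0.3]
opening: 0.0132
```

```bash
python3 - <<'E'
from plant import *
from h import *
plan(get_obs(),(3,-94,76,0,2,15),(0,0,76,0,10,15))
E
```

```text
at [   7.4 -103.    83.3] th -0.7 t 2.75 F [-0.3 -0.4 -0.3] open 13.2
[3.6, -4.5, 2.3, -0.4, 15.0]
[3.6, -4.5, 2.2, -0.4, 15.0]
-
[-0.0, -9.4, 0.3, -0.0, 15.0]
[-0.0, -9.4, 0.3, -0.0, 15.0]
[-0.0, -9.4, 0.3, -0.0, 15.0]
[-0.0, -9.4, 0.3, -0.0, 15.0]
[-0.0, -9.4, 0.3, -0.0, 15.0]
[-0.0, -9.4, 0.3, -0.0, 15.0]
[-0.0, -9.4, 0.3, -0.0, 15.0]
[-0.0, -9.4, 0.3, -0.0, 15.0]
[-0.0, -9.4, 0.3, -0.0, 15.0]
[-0.0, -9.4, 0.3, -0.0, 15.0]
-
```

>>> arm_command(
  commands=[5,-2,3,0,15,2,-3,2,0,15,0,-6,0,0,15,0,-9,0,0,15,0,-9,0,0,15],
)

```text
clock: 3.38
tool_pos: [0.5189, -0.0766, 0.0772]
orientation: [175.8, 89.5, -14.1]
force: [-0.7, -0.1, -0.2]
opening: 0.013
```

```bash
python3 - <<'E'
from plant import *
from h import *
plan(get_obs(),(0,0,76,0,7,15))
E
```

```text
at [  3.3 -72.1  77.2] th -0.7 t 3.38 F [-0.7 -0.1 -0.2] open 13.0
[0.2, -10.3, 0.6, -0.1, 15.0]
[0.2, -10.3, 0.6, -0.1, 15.0]
[0.2, -10.3, 0.6, -0.1, 15.0]
[0.2, -10.3, 0.5, -0.1, 15.0]
[0.2, -10.3, 0.5, -0.1, 15.0]
[0.2, -10.3, 0.5, -0.1, 15.0]
[0.2, -10.3, 0.5, -0.1, 15.0]
-
```

>>> arm_command(
  commands=[0.5,-10,0.5,-0.5,15,0,-10,0.5,0,15,0,-10,0.5,0,15,0,-10,0.5,0,15,0,-10,0.5,0,15],
)

```text
clock: 4.0
tool_pos: [0.5253, -0.0229, 0.0769]
orientation: [175.7, 89.5, -13.5]
force: [-1.2, -1.1, -1.0]
opening: 0.0126
```

```bash
python3 - <<'E'
from plant import *
from h import *
plan(get_obs(),(0,70,76,0,9,15))
s=snapshot('top');cv2.imwrite('pics/t2.png',cv2.resize(s['frame'][170:320,240:405],None,fx=4,fy=4,interpolation=cv2.INTER_CUBIC))
E
```

```text
at [  1.1 -18.1  76.9] th -0.2 t 4.0 F [-1.2 -1.1 -1. ] open 12.6
[0.1, -9.8, 0.1, -0.0, 15.0]
[0.1, -9.8, 0.1, -0.0, 15.0]
[0.1, -9.8, 0.1, -0.0, 15.0]
[0.1, -9.8, 0.1, -0.0, 15.0]
[0.1, -9.8, 0.1, -0.0, 15.0]
[0.1, -9.8, 0.1, -0.0, 15.0]
[0.1, -9.8, 0.1, -0.0, 15.0]
[0.1, -9.8, 0.1, -0.0, 15.0]
[0.1, -9.8, 0.1, -0.0, 15.0]
-
```

View pics/t2.png

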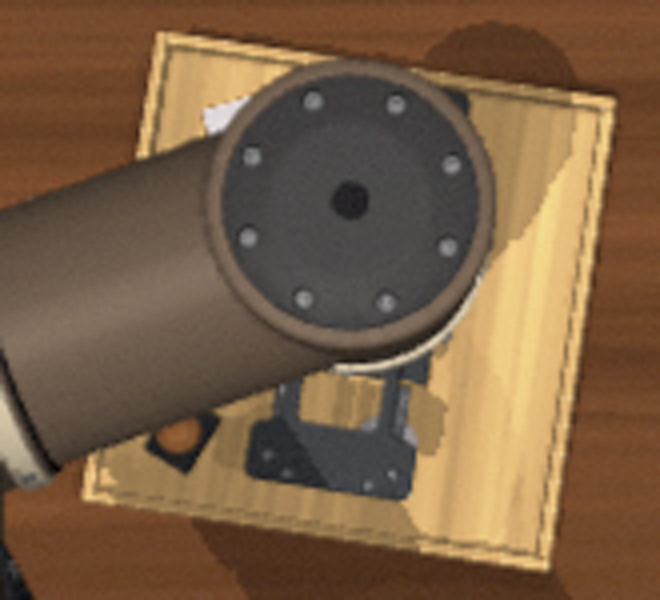

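The arm hides the pad from above. The stamp and the square are unmoved, so I'm continuing.

>>> arm_command(
  commands=[0,-10,0,0,15,0,-10,0,0,15,0,-10,0,0,15,0,-10,0,0,15,0,-10,0,0,15],
)

```text
clock: 4.68
tool_pos: [0.5341, 0.0302, 0.0769]
orientation: [176.1, 89.5, -13.2]
force: [-0.3, -0.1, 1.4]
opening: 0.0131
```

```bash
python3 - <<'E'
from plant import *
from h import *
plan(get_obs(),(0,86,76.5,0,5,15))
s=snapshot('scene');cv2.imwrite('pics/s3.png',cv2.resize(s['frame'][170:300,270:430],None,fx=4,fy=4,interpolation=cv2.INTER_CUBIC))
E
```

```text
at [ 1.3 35.8 76.9] th -0.2 t 4.67 F [-0.3 -0.1  1.4] open 13.1
[0.1, -10.0, 0.3, -0.0, 15.0]
[0.1, -10.0, 0.3, -0.0, 15.0]
[0.1, -10.0, 0.3, -0.0, 15.0]
[0.1, -10.0, 0.3, -0.0, 15.0]
[0.1, -10.0, 0.3, -0.0, 15.0]
-
```

View pics/s3.png

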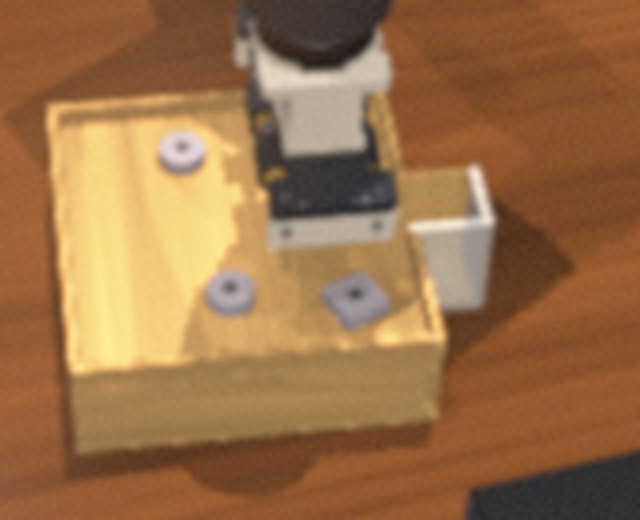

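The scene view shows pads A and C and the square pad in place, with pad B out of sight beneath the gripper near the gate.

>>> arm_command(
  commands=[0,-10,0.3,0,15,0,-10,0.3,0,15,0,-10,0.3,0,15,0,-9,0,0,15,0,-6,0,0,15],
)

```text
clock: 5.35
tool_pos: [0.5414, 0.0787, 0.077]
orientation: [177.9, 89.4, -11.4]
force: [0.2, -0.1, 0.5]
opening: 0.0131
```

```bash
python3 - <<'E'
from plant import *
from h import *
plan(get_obs(),(0,86,76.5,0,1,15))
E
```

```text
at [ 0.8 84.8 77. ] th -0.2 t 5.35 F [ 0.2 -0.1  0.5] open 13.1
[0.5, -1.2, 0.8, -0.2, 15.0]
-
```

>>> arm_command(
  commands=[0,12,0,0,15,0,20,0,0,15,-20,25,0,0,15,-20,25,0,0,15],
)

```text
clock: 5.85
tool_pos: [0.5256, -0.0058, 0.116]
orientation: [161.0, 89.6, -28.1]
force: [0.8, -0.4, -0.5]
opening: 0.0134
```

```bash
python3 - <<'E'
from plant import *
from h import *
plan(get_obs(),(80,-51,110,35,4,15),(80,-51,77,35,3,15))
s=snapshot('scene');a=cv2.resize(s['frame'][170:300,270:430],None,fx=4,fy=4,interpolation=cv2.INTER_CUBIC)
cv2.imwrite('pics/s4.png',a)
E
```

```text
at [ -1.4  -1.1 116. ] th -0.0 t 5.85 F [ 0.8 -0.4 -0.5] open 13.4
[1.5, 12.5, -20.4, -8.8, 15.0]
[1.5, 15.4, -18.2, -8.8, 15.0]
[1.5, 18.0, -15.7, -8.8, 15.0]
[1.5, 20.2, -12.7, -8.8, 15.0]
-
[11.0, 0.0, 0.0, -0.0, 15.0]
[11.0, 0.0, 0.0, -0.0, 15.0]
[11.0, 0.0, 0.0, -0.0, 15.0]
-
```

View pics/s4.png

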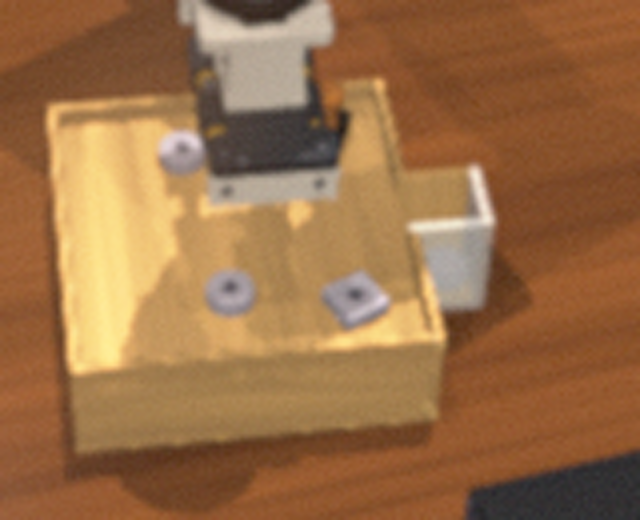

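Pad B is off the floor. There is a greyish blob behind the clear slot wall at about (450,270), so it appears to have dropped in. Next is pad A.

>>> arm_command(
  commands=[0,12.5,-20.5,-8.8,15,0,15.5,-18,-8.8,15,0,18,-15.5,-8.8,15,4,20,-12.5,-8.8,15,0,0,0,0,15],
)

```text
clock: 6.52
tool_pos: [0.5972, -0.0788, 0.1163]
orientation: [143.9, 89.4, -9.4]
force: [0.4, -0.4, -0.8]
opening: 0.0132
```

```bash
python3 - <<'E'
from plant import *
from h import *
plan(get_obs(),(80,-51,77,35,4,15))
E
```

```text
at [ 80.9 -61.9 116.3] th 35.9 t 6.53 F [ 0.4 -0.4 -0.8] open 13.2
[9.8, -2.3, -1.4, 0.2, 15.0]
[9.8, -2.3, -1.4, 0.2, 15.0]
[9.8, -2.3, -1.4, 0.2, 15.0]
[9.8, -2.4, -1.4, 0.2, 15.0]
-
```

>>> arm_command(
  commands=[10,-2,-1.5,0,15,10,-2,-1.5,0,15,10,-2,-1.5,0,15,9,-2,-1,0,15,1,0,0,0,15],
)

```text
clock: 7.15
tool_pos: [0.5964, -0.0687, 0.0729]
orientation: [143.6, 89.5, -9.9]
force: [0.4, -0.3, 0.4]
opening: 0.0131
```

```bash
python3 - <<'E'
from plant import *
from h import *
f=lambda t:np.array([-np.sin(np.radians(t)),np.cos(np.radians(t))])
A=np.array([60.6,-22.6]);a=A-24.3*f(35);b=np.array([0,40])-24.3*f(35)
print(a,b);plan(get_obs(),(*a,77,35,2,15),(*b,77,35,9,15))
E
```

```text
[ 74.5379074  -42.50539468] [13.9379074  20.09460532]
at [ 78.6 -52.1  72.9] th 35.6 t 7.15 F [ 0.4 -0.3  0.4] open 13.1
[-2.1, -5.1, -1.1, 0.3, 15.0]
[-2.1, -5.1, -1.1, 0.3, 15.0]
-
[-0.0, -9.6, 1.5, -0.0, 15.0]
[-0.0, -9.6, 1.5, -0.0, 15.0]
[-0.0, -9.6, 1.5, -0.0, 15.0]
[-0.0, -9.6, 1.5, -0.0, 15.0]
[-0.0, -9.6, 1.5, -0.0, 15.0]
[-0.0, -9.6, 1.5, -0.0, 15.0]
[-0.0, -9.6, 1.5, -0.0, 15.0]
[-0.0, -9.6, 1.5, -0.0, 15.0]
[-0.0, -9.6, 1.5, -0.0, 15.0]
-
```

>>> arm_command(
  commands=[-3,-5,-1,0,15,-1,-5,-1,0,15,0,-8,1,0,15,0,-9.5,1.5,0,15,0,-9.5,1.5,0,15],
)

```text
clock: 7.78
tool_pos: [0.5778, -0.0343, 0.0779]
orientation: [146.8, 89.4, -6.7]
force: [0.3, -1.1, -0.8]
opening: 0.0128
```

```bash
python3 - <<'E'
from plant import *
from h import *
plan(get_obs(),(13.9,20.1,77,35,6,15))
E
```

```text
at [ 54.7 -21.1  77.9] th 35.6 t 7.78 F [ 0.3 -1.1 -0.8] open 12.8
[0.2, -9.5, 1.5, 0.1, 15.0]
[0.2, -9.5, 1.6, 0.1, 15.0]
[0.2, -9.5, 1.6, 0.1, 15.0]
[0.2, -9.5, 1.6, 0.1, 15.0]
[0.2, -9.5, 1.6, 0.1, 15.0]
[0.2, -9.5, 1.6, 0.1, 15.0]
-
```

>>> arm_command(
  commands=[0.5,-9.5,1.5,0,15,0,-9.5,1.5,0,15,0,-9.5,1.5,0,15,0,-9.5,1.5,0,15,0,-9.5,1.5,0,15],
)

```text
clock: 8.4
tool_pos: [0.548, 0.0078, 0.0775]
orientation: [147.5, 89.4, -6.0]
force: [-0.2, -0.5, 0.6]
opening: 0.0129
```

```bash
python3 - <<'E'
from plant import *
from h import *
plan(get_obs(),(0,36,77,0,5,15))
s=snapshot('scene');a=cv2.resize(s['frame'][170:300,270:430],None,fx=4,fy=4,interpolation=cv2.INTER_CUBIC)
w=snapshot('wrist')['frame']
cv2.imwrite('pics/s5.png',np.hstack([cv2.resize(a,(400,325)),cv2.resize(w,(400,300))[:325] if 0 else cv2.copyMakeBorder(cv2.resize(w,(400,300)),0,25,0,0,0)]))
E
```

```text
at [18.6 15.8 77.5] th 35.6 t 8.4 F [-0.2 -0.5  0.6] open 12.9
[0.1, -5.5, 0.7, 7.1, 15.0]
[0.1, -5.3, 1.3, 7.1, 15.0]
[0.1, -5.1, 2.0, 7.1, 15.0]
[0.1, -4.8, 2.6, 7.1, 15.0]
[0.1, -4.5, 3.2, 7.1, 15.0]
-
```

View pics/s5.png

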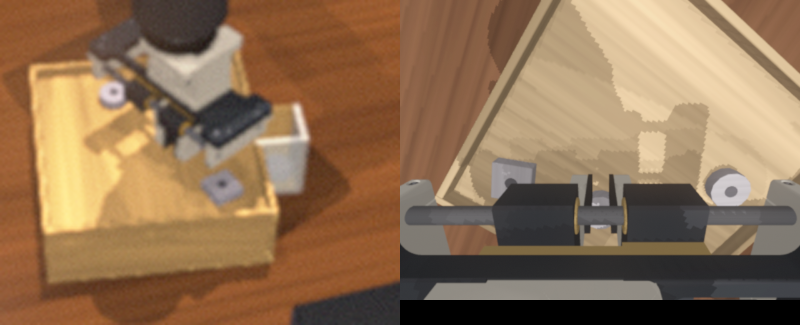

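In the wrist view pad A sits between the two fingertips at (600,205), with the square pad clear at (515,175) and pad C at (730,185). Next I turn towards the gate.

>>> arm_command(
  commands=[0,-6,0.5,7.1,15,0,-5.5,1.5,7.1,15,0,-5,2,7.1,15,0,-5,2.5,7.1,15,0,-4.5,3,7.1,15],
)

```text
clock: 9.12
tool_pos: [0.5319, 0.0315, 0.0771]
orientation: [175.7, 89.5, -14.4]
force: [0.2, -1.4, 0.7]
opening: 0.0134
```

```bash
python3 - <<'E'
from plant import *
from h import *
plan(get_obs(),(0,84,77,0,5,15))
E
```

```text
at [-1.  36.6 77.1] th -0.9 t 9.12 F [ 0.2 -1.4  0.7] open 13.4
[0.0, -9.5, -0.1, -0.2, 15.0]
[0.0, -9.5, -0.1, -0.2, 15.0]
[0.0, -9.5, -0.1, -0.2, 15.0]
[0.0, -9.5, -0.1, -0.2, 15.0]
[0.0, -9.5, -0.2, -0.2, 15.0]
-
```

>>> arm_command(
  commands=[0,-9.5,0,-0.5,15,0,-9.5,0,0,15,0,-9.5,0,0,15,0,-9,0,0,15,0,-7,0,0,15],
)

```text
clock: 9.75
tool_pos: [0.5399, 0.078, 0.077]
orientation: [171.4, 89.5, -17.7]
force: [-0.2, -0.1, 1.5]
opening: 0.0131
```

```bash
python3 - <<'E'
from plant import *
from h import *
plan(get_obs(),(0,86,77,0,1,15))
E
```

```text
at [-0.5 83.8 77. ] th -0.0 t 9.75 F [-0.2 -0.1  1.5] open 13.1
[-0.0, -2.2, -0.5, -0.0, 15.0]
-
```

>>> arm_command(
  commands=[0,-2,0,0,15,0,15,0,0,15,0,20,0,0,15,-20,25,0,0,15,-20,25,0,0,15],
)

```text
clock: 10.38
tool_pos: [0.524, -0.0077, 0.1159]
orientation: [149.6, 89.7, -39.4]
force: [0.3, -0.7, 0.3]
opening: 0.0131
```

```bash
python3 - <<'E'
from plant import *
from h import *
plan(get_obs(),(-80,-76,116,-25,5,15))
s=snapshot('scene');a=s['frame'][170:300,270:430]
cv2.imwrite('pics/s6.png',cv2.resize(a,None,fx=4,fy=4,interpolation=cv2.INTER_CUBIC))
E
```

```text
at [ -2.6  -3.3 115.9] th 0.1 t 10.38 F [ 0.3 -0.7  0.3] open 13.1
[-0.0, 14.5, 15.5, 5.0, 15.0]
[-0.0, 15.8, 14.2, 5.0, 15.0]
[-0.0, 17.0, 12.7, 5.0, 15.0]
[-0.0, 18.1, 11.2, 5.0, 15.0]
[-0.0, 19.0, 9.6, 5.0, 15.0]
-
```

View pics/s6.png

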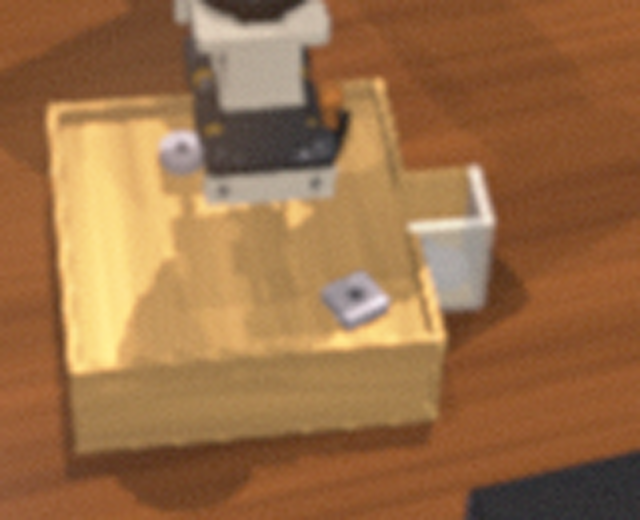

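Pad A has left the floor too, and the grey shape in the slot at (450,265) now stands higher. Next is pad C.

>>> arm_command(
  commands=[0,14.5,15.5,5,15,0,16,14,5,15,0,17,12.5,5,15,0,17,11,5,15,0,16,9.5,5,15],
)

```text
clock: 11.05
tool_pos: [0.4339, -0.0733, 0.1183]
orientation: [-160.5, 89.5, -15.8]
force: [0.3, -0.5, -0.8]
opening: 0.0131
```

```bash
python3 - <<'E'
from plant import *
from h import *
plan(get_obs(),(-80,-76,77,-25,4,15))
E
```

```text
at [-81.2 -82.3 118.3] th -26.1 t 11.05 F [ 0.3 -0.5 -0.8] open 13.1
[10.3, -1.6, 0.4, -0.3, 15.0]
[10.3, -1.6, 0.4, -0.3, 15.0]
[10.3, -1.6, 0.4, -0.3, 15.0]
[10.3, -1.6, 0.4, -0.3, 15.0]
-
```

>>> arm_command(
  commands=[10,0,0,0,15,10,0,0,0,15,10,0,0,0,15,8,0,0,0,15,0,0,0,0,15],
)

```text
clock: 11.68
tool_pos: [0.4333, -0.0752, 0.0773]
orientation: [-161.8, 89.5, -17.0]
force: [0.0, -0.3, 0.1]
opening: 0.0135
```

```bash
python3 - <<'E'
from plant import *
from h import *
f=lambda t:np.array([-np.sin(np.radians(t)),np.cos(np.radians(t))])
C=np.array([-70.5,-40.4]);a=C-24.3*f(-26);b=np.array([0,40])-24.3*f(-30)
print(a,b);plan(get_obs(),(*a,77,-26,3,15),(*b,77,-30,11,15))
E
```

```text
[-81.15241887 -62.24069533] [-12.15        18.95558269]
at [-81.5 -84.4  77.3] th -26.1 t 11.68 F [ 0.  -0.3  0.1] open 13.5
[0.1, -6.7, 3.1, -0.0, 15.0]
[0.1, -6.7, 3.1, -0.0, 15.0]
[0.1, -6.7, 3.1, -0.0, 15.0]
-
[-0.0, -9.4, -2.4, 0.4, 15.0]
[-0.0, -9.4, -2.3, 0.4, 15.0]
[-0.0, -9.4, -2.3, 0.4, 15.0]
[-0.0, -9.4, -2.2, 0.4, 15.0]
[-0.0, -9.4, -2.2, 0.4, 15.0]
[-0.0, -9.5, -2.1, 0.4, 15.0]
[-0.0, -9.5, -2.0, 0.4, 15.0]
[-0.0, -9.5, -2.0, 0.4, 15.0]
[-0.0, -9.5, -1.9, 0.4, 15.0]
[-0.0, -9.5, -1.9, 0.4, 15.0]
[-0.0, -9.5, -1.8, 0.4, 15.0]
-
```

>>> arm_command(
  commands=[0,-6.5,3,0,15,0,-6.5,3,0,15,0,-6.5,3,0,15,0,-7,0,0,15,0,-9,-1.5,0.4,15],
)

```text
clock: 12.3
tool_pos: [0.4489, -0.0392, 0.078]
orientation: [-158.8, 89.5, -14.4]
force: [0.4, -0.5, -0.3]
opening: 0.0129
```

```bash
python3 - <<'E'
from plant import *
from h import *
plan(get_obs(),(-12,19,77,-30,9,15))
E
```

```text
at [-71.8 -46.3  78. ] th -26.5 t 12.3 F [ 0.4 -0.5 -0.3] open 12.9
[0.1, -9.5, -2.7, 0.4, 15.0]
[0.1, -9.5, -2.6, 0.4, 15.0]
[0.1, -9.5, -2.6, 0.4, 15.0]
[0.1, -9.5, -2.5, 0.4, 15.0]
[0.1, -9.5, -2.5, 0.4, 15.0]
[0.1, -9.5, -2.4, 0.4, 15.0]
[0.1, -9.6, -2.3, 0.4, 15.0]
[0.1, -9.6, -2.3, 0.4, 15.0]
[0.1, -9.6, -2.2, 0.4, 15.0]
-
```

>>> arm_command(
  commands=[0.5,-9.5,-2.5,0.4,15,0,-9.5,-2.5,0.4,15,0,-9.5,-2.5,0.4,15,0,-9.5,-2.5,0.4,15,0,-9.5,-2.5,0.4,15],
)

```text
clock: 12.92
tool_pos: [0.4901, -0.0063, 0.0776]
orientation: [-159.3, 89.5, -17.0]
force: [0.2, -0.3, 1.2]
opening: 0.0129
```

```bash
python3 - <<'E'
from plant import *
from h import *
plan(get_obs(),(-12,19,77,-30,4,15),(0,36,77,0,5,15))
E
```

```text
at [-36.3  -7.2  77.6] th -28.6 t 12.93 F [ 0.2 -0.3  1.2] open 12.9
[0.1, -8.7, -2.2, 0.4, 15.0]
[0.1, -8.7, -2.2, 0.4, 15.0]
[0.1, -8.7, -2.1, 0.4, 15.0]
[0.1, -8.7, -2.0, 0.4, 15.0]
-
[-0.0, -4.1, -0.4, -6.0, 15.0]
[-0.0, -4.1, -0.8, -6.0, 15.0]
[-0.0, -4.0, -1.2, -6.0, 15.0]
[-0.0, -3.8, -1.6, -6.0, 15.0]
[-0.0, -3.6, -2.0, -6.0, 15.0]
-
```

>>> arm_command(
  commands=[0.5,-8.5,-2,0.4,15,0,-8.5,-2,0.4,15,0,-8.5,-2,0.4,15,0,-8.5,-2,0.4,15],
)

```text
clock: 13.42
tool_pos: [0.5192, 0.0168, 0.0771]
orientation: [-160.5, 89.5, -19.9]
force: [-0.3, 0.5, 0.6]
opening: 0.0132
```

```bash
python3 - <<'E'
from plant import *
from h import *
plan(get_obs(),(0,36,77,0,5,15))
s=snapshot('wrist')
cv2.imwrite('pics/w7.png',s['frame'][150:400])
E
```

```text
at [-11.2  20.2  77.1] th -30.3 t 13.43 F [-0.3  0.5  0.6] open 13.2
[0.0, -3.9, -0.3, -6.1, 15.0]
[0.0, -3.8, -0.7, -6.1, 15.0]
[0.0, -3.7, -1.1, -6.1, 15.0]
[0.0, -3.6, -1.5, -6.1, 15.0]
[0.0, -3.4, -1.9, -6.1, 15.0]
-
```

View pics/w7.png

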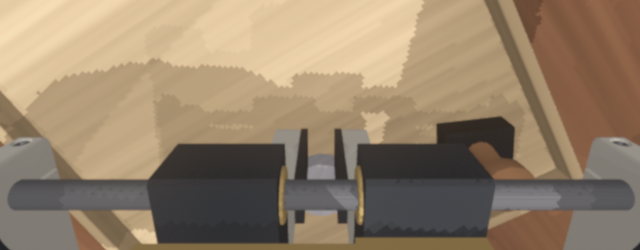

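Pad C is between the fingers at crop (320,170), and the stamp is clear at about (480,150).

>>> arm_command(
  commands=[0,-4.5,-0.5,-6.1,15,0,-4.5,-0.5,-6.1,15,0,-4.5,-1,-6.1,15,0,-4,-1.5,-6.1,15,0,-4,-2,-6.1,15],
)

```text
clock: 14.1
tool_pos: [0.5368, 0.0353, 0.0773]
orientation: [175.7, 89.4, -12.3]
force: [-0.6, -0.7, -0.3]
opening: 0.0133
```

```bash
python3 - <<'E'
from plant import *
from h import *
plan(get_obs(),(0,84,77,0,5,15))
E
```

```text
at [ 3.2 41.2 77.3] th 1.1 t 14.1 F [-0.6 -0.7 -0.3] open 13.3
[0.1, -8.6, 0.5, 0.2, 15.0]
[0.1, -8.6, 0.5, 0.2, 15.0]
[0.1, -8.6, 0.5, 0.2, 15.0]
[0.1, -8.6, 0.6, 0.2, 15.0]
[0.1, -8.6, 0.6, 0.2, 15.0]
-
```

>>> arm_command(
  commands=[0,-8,1.5,1,15,0,-8.5,1,0,15,0,-8.5,0.5,0,15,0,-8.5,0,0,15,0,-9,0,0,15],
)

```text
clock: 14.72
tool_pos: [0.5409, 0.0806, 0.0774]
orientation: [179.2, 89.4, -10.2]
force: [-0.8, -0.4, 0.1]
opening: 0.0133
```

```bash
python3 - <<'E'
from plant import *
from h import *
plan(get_obs(),(0,86,77,0,1,15))
E
```

```text
at [ 0.  86.6 77.4] th -0.3 t 14.72 F [-0.8 -0.4  0.1] open 13.3
[0.4, 0.6, 0.0, -0.3, 15.0]
-
```

Next I retreat back and up, high enough to see the tray and slot.

>>> arm_command(
  commands=[0,15,0,0,15,0,20,0,0,15,-30,35,0,0,15,-40,45,0,0,15,-40,50,0,0,15],
)

```text
clock: 15.35
tool_pos: [0.5099, -0.0844, 0.185]
orientation: [146.1, 89.7, -43.1]
force: [1.3, -0.9, -0.2]
opening: 0.0132
```

>>> arm_command(
  commands=[-10,60,0,0,15,0,60,0,0,15,0,60,0,0,15,0,40,0,0,15,0,0,0,0,15],
)

```text
clock: 15.98
tool_pos: [0.4689, -0.3145, 0.2001]
orientation: [172.1, 89.3, -17.5]
force: [-0.6, 0.4, 0.4]
opening: 0.0131
```

```bash
python3 - <<'E'
from plant import *
from h import *
plan(get_obs())
s=snapshot('scene')['frame'][160:310,270:430];t=snapshot('top')['frame'][170:320,240:400]
cv2.imwrite('pics/f8.png',np.hstack([cv2.resize(x,(400,375),interpolation=cv2.INTER_CUBIC) for x in(s,t)]))
E
```

```text
at [  -8.4 -315.   200.1] th -0.5 t 15.97 F [-0.6  0.4  0.4] open 13.1
```

View pics/f8.png

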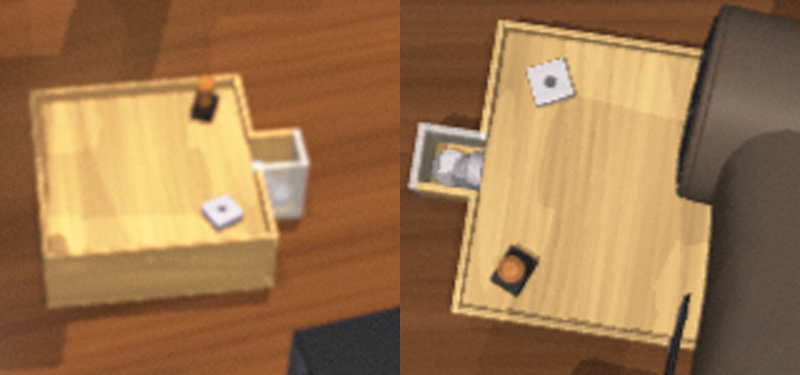

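```bash
python3 - <<'E'
from plant import *
from h import *
s=snapshot('scene');t=snapshot('top')
for y,z in [(100,70),(100,42),(100,24),(150,84),(150,6),(125,18),(118,42),(108,62)]:
    print(y,z,*[ [pix(c,(*t2w((x/1000,y/1000)),z/1000)).round(1).tolist() for x in(-21,0,21)] for c in(s,t)])
def crop(c,x,y,n,m):
    a=c['frame'][y:y+n,x:x+m]; return cv2.resize(a,(400,400),interpolation=cv2.INTER_CUBIC)
cv2.imwrite('pics/z9.png',np.hstack([crop(s,355,200,50,50),crop(t,240,215,50,50)]))
for c,(x,y,n,m) in((s,(366,218,22,30)),(t,(248,226,22,36))):
    print(cv2.cvtColor(c['frame'],cv2.COLOR_BGR2HSV)[y:y+n:2,x:x+m:2,1])
E
```

```text
100 70 [[369.3, 216.8], [370.6, 222.3], [371.9, 228.0]] [[271.6, 246.6], [273.3, 236.5], [274.9, 226.5]]
100 42 [[368.7, 223.8], [370.0, 229.4], [371.3, 235.0]] [[273.0, 247.7], [274.6, 237.8], [276.2, 228.0]]
100 24 [[368.3, 228.3], [369.6, 233.8], [370.9, 239.5]] [[273.8, 248.4], [275.4, 238.6], [277.0, 228.9]]
150 84 [[387.8, 211.7], [389.3, 217.2], [390.8, 222.8]] [[246.6, 242.4], [248.3, 232.2], [250.0, 222.0]]
150 6 [[385.4, 231.1], [386.8, 236.6], [388.3, 242.2]] [[251.8, 245.5], [253.4, 235.9], [254.9, 226.4]]
125 18 [[377.0, 229.0], [378.3, 234.5], [379.7, 240.1]] [[262.6, 246.8], [264.1, 237.1], [265.7, 227.5]]
118 42 [[375.1, 223.3], [376.4, 228.8], [377.8, 234.5]] [[264.5, 246.4], [266.1, 236.5], [267.7, 226.7]]
108 62 [[372.0, 218.6], [373.3, 224.1], [374.7, 229.8]] [[268.2, 246.4], [269.8, 236.3], [271.4, 226.3]]
[[115 128 139 133 135 131 134 133 135 142 121  51  39 117 175]
 [117 119 140 135 135 135 136 135 136 136 114  54  35  79 169]
 [117 121 140 133 136 137 135 140 134 138 105  64  38  63 160]
 [120 118  98  42  55 108 108  98  90  82  58  33  35  41 136]
 [118 118
[... 558 characters left out ...]
 51  86 120 119 122 120]
 [ 28  60  58 104  96  27  21  37 118 123 119  93 110 117 119 120 120 118]
 [ 32  57  58  61   9  10   9   6  15  36  18  12   7 111 119 118 120 116]
 [ 35  58  65   9   9   6   7  11   9  15   9  10  11 117 118 122 120 120]
 [ 43  64  41  10  10   6   7  10   8   8  10  10   9 118 118 120 117 120]
 [ 53  56  31  10   9   7   9   9  11   9  10   8  14 119 118 119 119 120]
 [ 52  50  86  21  11  11   7  12   9   9   9   9  28 119 117 119 118 118]
 [ 84  54 101  93  14  12  12  10  12  13   9  13  76 117 114 118 117 112]
 [114 112 113 119 110  91  56  51  16  14  12   4 113 117 118 117 112 115]
 [106 126 122 121 114 115 117 111 111 110 107 101 120 112 117 116 119 113]]
```

View pics/z9.png

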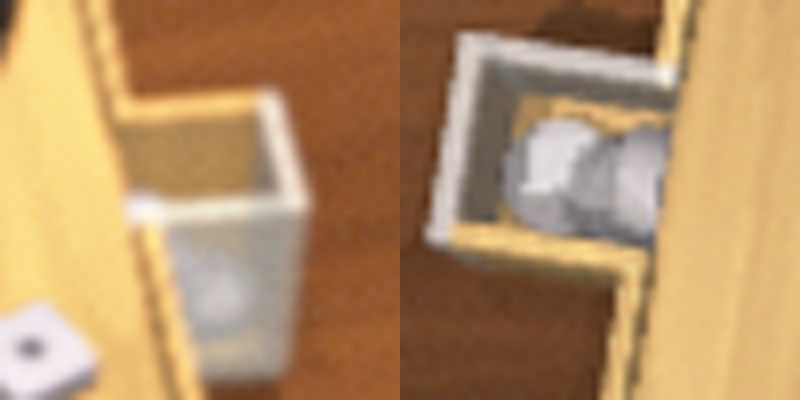

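The close-up shows two grey disc faces in the slot. The one nearer the gate is cut off by the floor edge, and the scene view has a small bright spot at (373,226). I'm checking numerically how high pad C sits.

```bash
python3 - <<'E'
from plant import *
from h import *
s=snapshot('scene');t=snapshot('top')
a=s['frame'];b=cv2.imread('pics/scene0.png');d=[cv2.resize(cv2.imread(f'pics/{n}.png'),(160,130),interpolation=cv2.INTER_AREA) for n in('s4','s6')]
full=lambda c:cv2.copyMakeBorder(c,170,180,270,210,0)
for n,i in(('start',b),('B in',full(d[0])),('A,B in',full(d[1])),('now',a)):
    print(n);print(i[220:246:2,368:388:1].mean(2).astype(int))
for z in(84,76,70,64,58,52,46): print(z,(w2t(ray(s,(373,226),z/1e3))*1e3).round(1),'top edge px(271,237)',(w2t(ray(t,(271,237),z/1e3))*1e3).round(1),(w2t(ray(t,(265.6,239),z/1e3))*1e3).round(1))
print(t['frame'][226:250:2,250:276].mean(2).astype(int))
E
```

```text
start
[[197 174 146 127 127 134 131 132 132 131 127 127 125 128 131 129 126 122
  122 118]
 [199 189 159 130 126 129 133 127 129 129 128 124 129 130 128 123 124 120
  122 114]
 [201 192 169 141 130 134 135 143 145 147 149 150 158 161 160 164 164 168
  165 159]
 [197 198 184 176 197 223 223 220 219 219 220 219 222 223 219 218 214 211
  196 187]
 [197 197 188 170 176 203 208 194 176 169 170 164 164 161 165 160 157 156
  154 151]
 [194 197 192 164 158 191 200 179 162 155 158 157 160 160 161 158 157 155
  150 148]
 [192 197 196 185 150 162 189 191 176 160 159 160 161 159 162 158 152 153
  151 146]
 [193 196 196 182 159 145 180 188 178 165 167 168 165 168 169 164 161 159
  150 148]
 [190 191 194 193 178 146 149 183 187 181 170 167 172 172 168 164 165 163
  156 150]
 [191 193 191 192 183 149 137 177 188 185 183 185 184 183 184 176 169 166
  159 151]
 [188 189 191 190 182 156 131 149 186 199 196 191 191 190 191 186 179 171
  164 159]
 [180 183 183 181 179 170 138 141 180 195 193 185 186 187 187 183 177 171
  167 159]
 [180 179 174 175 181 173 153 134 161 193 196 191 175 170 171 170 166 163

[... 4414 characters left out ...]
67 156 194
  207 202 198 201 177 157 172 181]
 [ 89  89 100 136 146 194 218 221 222 192 188 167 159 160 162 161 160 189
  204 211 209 205 142 163 178 181]
 [ 89  92 101 126 141 159 160 160 156 159 140 126 149 159 160 165 163 186
  195 199 204 212 145 163 180 184]
 [ 88  86 114 132 117 140 155 161 162 156 142 126 116 114 123 116 130 161
  169 179 185 189 166 176 182 186]
 [190 187 189 184 185 183 186 170 160 157 138 127 107 101 105 120 110 105
  108 119 128 119 169 179 183 183]
 [119 134 135 150 171 175 188 188 187 193 189 194 197 196 190 186 185 180
  182 175 146 111 167 180 185 183]
 [ 84  87  82  84  87  88  90  90  93 101 107 113 112 120 136 134 148 167
  189 188 153 118 169 182 187 185]]
```

The readings fit pad C standing on edge just behind the gate, on top of a flat pad. Its centre works out at about 35–40 mm above the table, and the limit is 55 mm. Everything is at rest, and the square pad (300,203) and stamp (285,277) are at their starting pixels, so I'm handing in.

```bash
python3 -c "
from plant import *
print(get_obs()['clock']);print(close_job())"
```

```text
16.275
the job is handed in; nothing more can be done
None
```

I pushed all three round pads (B, then A, then C) through the gate into the slot, with the fingertips opened to about 13 mm so they cradled each pad. The job is handed in at 16.3 s on the robot's clock, against the 61 s limit. `close_job()` gives no verdict, so success rests on my own last checks.

- **Tray and robot:** the last pictures show no round pads left on the tray floor. The square pad and stamp are at their starting pixels. The arm is clear at z = 0.20 m and the force reading is close to zero.
- **Pads in the slot:** I could not see all three pads separately. Pad C seems to stand on edge just behind the gate. I estimated its centre at 35–40 mm above the table (limit 55 mm), working from the edges visible in the images. That fits it standing on a flat pad, but it is an inference.
- **Not checked:** I did not re-measure the mug, tape roll, glue or stapler. Moves near them stayed at about 0.2 m, well above their height.
- **No failed checks:** none of the checks failed. The only deviation was that long moves overshot their target by up to 20 mm, which I corrected before touching any pad.

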